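# Load the indexing dial and click it on one station

## Task

Stand the loose stepped steel spindle from the bench (thick foot down, thin neck up) in the empty pocket of the indexing dial that is at the loading arrow, lowering it in rather than dropping it. Let go, then use the dial's upright black knob to turn the dial anticlockwise, seen from above, by exactly one click (one pocket spacing), and leave it there with the spindle standing in its pocket.

Things in the scene. Friction and masses are not known exactly. Their poses are not given: they have to be found in the camera images.
- spindle: Stepped steel spindle loose on the bench, 70 mm tall: foot 32 mm across and 30 high, on it a neck 20 across and 40 high; 0.2 to 0.4 kg. Origin: centre of its underside, z up. By it on the bench are a plain cylinder (32 across, 70 tall) and a bored sleeve (36 across, 45 tall); two like spindles already stand in the dial, in the two pockets anticlockwise of the loading one, tops 102 mm up.
- load_pocket (a point): Floor centre of the empty pocket at the loading arrow (brass pointer, robot's side), 32 mm above the bench; turns with the dial. Pockets are six round cups, 52 mm inside, 22 deep, 3 mm wall, 60 degrees apart, centres 78 mm from the dial's upright axis; dial plate 224 mm across, top 30 mm up. Axes turn too: z up, x points to the dial's axis (78 mm away), y left of that seen from above.
- knob (a point): Mid-grip of the dial's one upright round black knob, 137 mm above the bench: 22 mm across, grip from 112 to 156 mm up, on a 12 mm post. 92 mm from the dial's axis, 90 degrees clockwise (from above) of load_pocket, moving with the dial. Axes parallel to load_pocket's; the dial's axis lies 92 mm along -y. Fixed beside the dial: a sensor 50 mm tall, a housing 80 mm tall on the far side.
- dial (a joint): Dial angle, rad: 0 at the start, growing anticlockwise seen from above. A sprung detent holds it at 0, 1.047 (one click) and 2.094 (two; end stop just beyond). About 5 N at the knob carries it over the hump halfway between clicks; past it, it pulls itself into the next click and stays. It does not turn clockwise from 0. The base is fixed.

How it is judged (in metres and radians):
On the way, in this order (a step that is already met when the one before it is completed fails the run):
1. the spindle stands upright in the pocket, released, with that pocket still at the loading arrow (horizontal distance between spindle and load_pocket below 0.014 m and z of spindle in the frame of load_pocket between -0.008 and 0.008 m and angle between spindle's own z axis and vertical below 0.17 rad and contact force between the fingers and spindle below 0.1 N and value of joint dial below 0.2 rad), for 0.2 s.
2. the dial has turned one click anticlockwise (value of joint dial between 0.87 and 1.22 rad), for 0.2 s.
At the end, for the whole second after the job is handed in: The dial rests one click on from its start (1.047 rad, within 10 degrees), and the spindle stands released and at rest, foot down and upright within 10 degrees, on the floor of the pocket that was at the loading arrow (within 14 mm of its centre, which is all the play the cup gives) (all of step 2 and velocity of joint dial between -0.05 and 0.05 rad/s and horizontal distance between spindle and load_pocket below 0.014 m and z of spindle in the frame of load_pocket between -0.008 and 0.008 m and angle between spindle's own z axis and vertical below 0.17 rad and linear speed of spindle below 0.03 m/s); the robot touches nothing.
It fails at once if the dial turned well past one click (value of joint dial above 1.5 rad).
It fails at once if the spindle dropped into the pocket from more than about 35 mm (horizontal distance between spindle and load_pocket below 0.04 m and contact force between the fingers and spindle below 0.1 N and linear speed of spindle above 0.8 m/s).
It also fails if it takes over 51 s, if anything falls off the work surface, if the arm or the gripper's body presses on something with over 40 N, if the wrist force passes 120 N, or if a joint passes its speed limit or range.

## Robot

A 6-joint arm with a two-finger parallel gripper is mounted at the origin on the work surface. World frame = base frame: x ahead of the robot, y to its left, z up, the work surface at z = 0. Lengths are in mm, angles in degrees, forces in N, time in s.
With the tool pointing down it reaches from about 375 to 900 mm from the base axis. Payload 3.1 kg.
Tool frame: the origin (TCP) lies at the very end of the fingers, on their centre line; the grasp point (between the pads) lies 19 mm behind it; z points along the fingers, y is the direction in which the jaws open and shut (so a half turn about z gives the same grasp; the last joint's range is limited). The gripper opens to 87 mm and grips with 3 to 60 N. Pads are 19 mm wide; open, the fingers measure 117 mm over their backs; the gripper's body (75 mm by 190 mm) begins 51 mm behind the grasp point.
Start: joints at [-82.936, 30.224, 82.088, -0, 67.689, -10.227], TCP at [185.798, -596.721, 184.048] pointing down, gripper open.
Joint ranges: [-176.69, 176.69], [-43.24, 126.21], [12.49, 139.97], [-82, 262], [0, 151.66], [-163.58, 163.58]. Speed limits (degrees/s): [159.86, 159.86, 180, 180, 180, 180].

## Interface

Orientations are given as [roll, pitch, yaw] about the fixed x, y, z axes, in that order (R = Rz(yaw) Ry(pitch) Rx(roll)).
In Python, from station import manip gives the robot as it stands.
- The arm moves only by the shell command python3 -m crank 'ROWS' [OPENING] [FORCE]. ROWS is text: rows parted by semicolons, each of 6 numbers parted by spaces: the shift along the tool's x, y, z in cm, then the turn, a rotation vector about the tool's x, y, z in degrees. In form: x y z rx ry rz; .... A call has 1 to 12 rows; each row shifts and turns the commanded pose from where the row before left it, along the tool's axes as they then stand; what a row does not reach is not made up. A row lasts 1/8 s, in which the tool goes at most 62.5 mm and 10.7 degrees, less where a joint would pass 70% of its speed; a pose out of reach is approached as far as the arm can. A call is refused whole if a number of a shift passes 6.25 or a number of a turn 10.7, either way. A call with a gripper value outside its range is refused whole. OPENING is the opening in per cent of the stroke, from 0 (shut) to 100 (fully open), set as the call begins (- or left out, the last holds). The fingers move at their own pace and stop on an object; FORCE is the grip in N (left out, the last holds). Time passes only in rows, so rows that do not move let the fingers close. It gives the time, the measured TCP pose, the force and the opening at its end, in the units of the state.
- manip.sense(): the state, without advancing time (a new reading comes with each control period).
- manip.get_image(name): name is "scene" or "top" or "wrist"; returns a dict with "img" (400x640x3 uint8, red, green, blue), "z_map" (400x640 float32, mm along the optical axis (not along the pixel's ray), 0 where there is no reading), "K" (3x3 intrinsics, pixels), "dist_coeffs" ([k1, k2, p1, p2, k3] as OpenCV has them; the pictures are not rectified), "T" (4x4, takes a point from camera to world coordinates). Camera axes: x right, y down, z forward; pixel columns grow to the right and rows downward; lengths in mm; the calibration is good to about 2 mm. A picture is of the moment at which its call begins.
- manip.hand_in(): hands the job in, once; it reports no verdict.
The state is a dict: "clock": time; "q": joint angles; "qd": joint speeds; "effort": joint torques, N m; "tcp_pos": TCP position; "tool_rot": TCP orientation; "ft_force": force on the tool from outside, world axes, zero at the start; "wrist_torque": the same for the moment, N m; "gripper_width": finger opening in mm.
Only numpy, scipy, OpenCV 4.12 (cv2) and the standard library are available. Lean on these libraries where they do the work, as an engineer would, in place of code of your own. Each camera call takes 0.05 s, during which the arm holds its last target. There are 200 camera calls.

## Working session

There is one attempt and no reset: what is moved stays moved. The work goes in short steps, Python scripts to look and compute and a shell command to move; the robot and the scene stay as the last step left them, time stands still between calls to the robot, and variables do not carry over. Pictures are saved under pics/ and viewed, about 8 in all and at most 12, crops included, and the job is handed in when it is done.

```bash
mkdir -p pics; ls; cat > h.py <<'E'
import numpy as np, cv2
from station import manip
def pts(d):
    z=d['z_map'];K=np.array(d['K']);h,w=z.shape
    u,v=np.meshgrid(np.arange(w),np.arange(h))
    n=cv2.undistortPoints(np.stack([u,v],-1).reshape(-1,1,2).astype(np.float32),K,np.array(d['dist_coeffs'])).reshape(h,w,2)
    T=np.array(d['T']);P=np.dstack([n*z[...,None],z])
    W=P@T[:3,:3].T+T[:3,3];W[z==0]=np.nan
    return W
def save(name,d): cv2.imwrite('pics/'+name,d['img'][...,::-1])
E
python3 - <<'E'
from h import *
print(manip.sense())
for n in('scene','top'):
    d=manip.get_image(n);save(n+'.png',d);np.savez('/tmp/'+n,W=pts(d),img=d['img']);print(n,np.array(d['T'])[:3],(d['z_map']>0).mean())
E
```

```text
pics
{'clock': 0.0, 'q': array([-8.29342931e+01,  3.02766638e+01,  8.21548716e+01, -2.37274427e-03,
        6.76885131e+01, -1.02259257e+01]), 'qd': array([-0.01911801,  0.0894696 ,  0.00735484, -0.07556888, -0.00043796,
       -0.03174166]), 'effort': array([-1.25143910e-03, -4.40046430e+01, -1.76588684e+01,  6.31138030e-02,
        5.81175741e-02, -1.55154785e-04]), 'tcp_pos': array([ 185.70243902, -595.94199227,  183.1048032 ]), 'tool_rot': array([-1.79881469e+02, -1.91538205e-02,  1.72925158e+01]), 'ft_force': array([ 0.42205478, -0.49497363, -0.83371204]), 'wrist_torque': array([-0.0282834 ,  0.03647203, -0.02521937]), 'gripper_width': 86.99074635081958}
scene [[ 4.28232368e-02  8.03995658e-01 -5.93091183e-01  9.71258516e+02]
 [ 9.99003100e-01 -2.69667980e-02  3.55752343e-02  6.01955199e+00]
 [ 1.26085638e-02 -5.94023377e-01 -8.04348961e-01  7.32871475e+02]] 0.99581640625
top [[-2.86337556e-02 -9.89426881e-01  1.42177897e-01  3.72878976e+02]
 [-9.99553855e-01  2.95506819e-02  4.34145002e-03  4.47411618e+01]
 [-8.49700115e-03 -1.41990153e-01 -9.89831601e-01  1.02404351e+03]] 0.995984375
```

View pics/top.png

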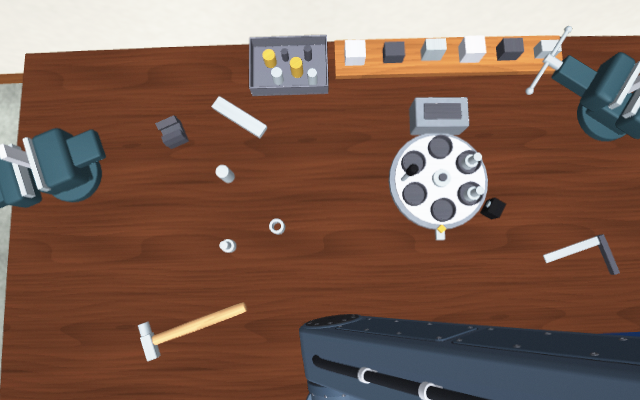

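View pics/scene.png

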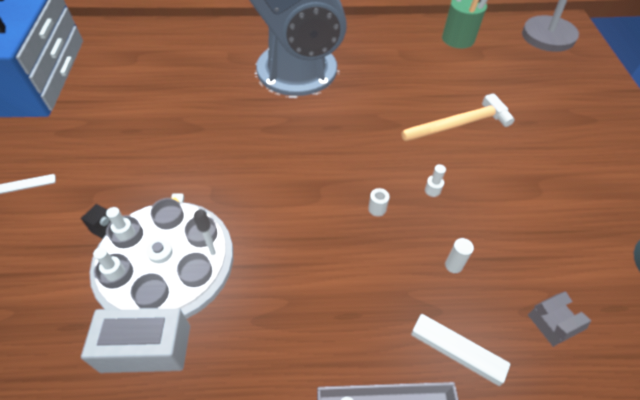

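Top view: dial centre is at about (438,180), the empty loading pocket at (443,210) above the brass pointer (440,232), and the knob at about (410,170). The loose spindle is at (228,246), the sleeve at (277,226) and the cylinder at (225,173). The scene view agrees: loose spindle at (435,182), load pocket at (167,212) and knob at (203,220).

```bash
python3 - <<'E'
from h import *
for n in('top','scene'):
    f=np.load(f'/tmp/{n}.npz');W=f['W'];img=f['img'].astype(int)
    def box(u0,u1,v0,v1): return W[v0:v1,u0:u1].reshape(-1,3), img[v0:v1,u0:u1].reshape(-1,3)
    print(n)
    P,C=box(*((214,244,234,258) if n=='top' else (420,452,158,202)))
    for lo,hi in((66,74),(26,34),(35,66),(5,28)):
        m=(P[:,2]>lo)&(P[:,2]<hi);Q=P[m]
        if len(Q): print('spindle z',lo,hi,len(Q),Q.mean(0).round(1),Q.min(0).round(1),Q.max(0).round(1))
    P,C=box(*((380,500,125,245) if n=='top' else (80,240,190,330)))
    m=(abs(P[:,2]-30)<2.5)&(C.min(1)>170); Q=P[m].astype(np.float32)
    c,r=cv2.minEnclosingCircle(Q[:,:2].copy());h=cv2.fitEllipse(cv2.convexHull(Q[:,:2].copy()));print('dial',c,r,h,Q[:,2].mean())
    m=(abs(P[:,2]-32)<0)
    m=(P[:,2]>108)&(P[:,2]<165)
    Q=P[m];print('knob',len(Q),Q.mean(0),Q.min(0),Q.max(0)); m=P[:,2]>150;print('knobtop',m.sum(),P[m].mean(0) if m.any() else '')
    m=(P[:,2]>99)&(P[:,2]<105);print('sp tops',P[m].round(0)[::6].tolist())
    m=(C[:,0]>180)&(C[:,1]>150)&(C[:,2]<120);print('brass',m.sum(),P[m].mean(0) if m.any() else '')
    # pocket rims: z ~52..54
    m=(P[:,2]>45)&(P[:,2]<58);print('rim',m.sum(), np.median(P[m],0))
    print('all heights hist',np.histogram(P[:,2][~np.isnan(P[:,2])],bins=range(-5,170,5))[0])
E
```

```text
top
spindle z 66 74 58 [409.6 276.4  70.1] [401.4 267.5  66.8] [417.8 286.1  73.6]
spindle z 26 34 66 [408.7 272.   30.1] [395.1 261.8  26.1] [424.4 288.6  33.7]
spindle z 35 66 25 [409.9 268.7  50.4] [401.6 266.2  35.8] [419.  272.6  65.6]
spindle z 5 28 39 [408.8 268.7  20.1] [390.8 260.7   5.5] [424.4 309.4  28. ]
dial (557.0181884765625, -249.43685913085938) 111.63033294677734 ((557.4066162109375, -249.14186096191406), (219.92587280273438, 221.49026489257812), 22.289854049682617) 29.943813
knob 104 [ 556.88734891 -155.36764076  147.81401636] [ 548.88337973 -168.26175865  118.89421965] [ 569.23788403 -146.65285314  159.9921809 ]
knobtop 69 [ 558.20289272 -156.76949962  154.55360037]
sp tops [[602.0, -315.0, 100.0], [600.0, -314.0, 102.0], [598.0, -313.0, 99.0], [597.0, -328.0, 101.0], [595.0, -322.0, 99.0], [592.0, -313.0, 104.0], [590.0, -311.0, 103.0], [590.0, -327.0, 102.0], [587.0, -322.0, 103.0], [585.0, -322.0, 101.0], [522.0, -319.0, 102.0], [520.0, -319.0, 102.0], [517.0, -316.0, 102.0], [515.0, -312.0, 102.0], [515.0, -326.0, 101.0], [513.0, -319.0, 101.0], [511.0, -316.0
[... 1476 characters left out ...]
, -154.0, 100.0], [587.0, -316.0, 101.0], [590.0, -318.0, 102.0], [592.0, -323.0, 104.0], [591.0, -315.0, 101.0], [593.0, -324.0, 101.0], [592.0, -315.0, 100.0], [594.0, -325.0, 101.0], [595.0, -316.0, 101.0], [597.0, -326.0, 102.0], [598.0, -316.0, 103.0], [596.0, -309.0, 99.0], [599.0, -316.0, 102.0], [598.0, -308.0, 100.0], [600.0, -318.0, 101.0], [600.0, -308.0, 101.0], [601.0, -316.0, 100.0], [603.0, -319.0, 99.0], [606.0, -318.0, 101.0]]
brass 0 
rim 2698 [ 562.05738239 -260.24833005   50.32408978]
all heights hist [5152 1648  130  227 1258  160 3655 2834  692  739 1287 1263  214  247
   75  881 1043  110   61   60   85  186    5    3   16   28   24   26
   22   29   32   84   24    0]
```

```bash
python3 -m crank '0 0 0 0 0 -10.4; 0 0 0 0 0 -10.4; 0 0 0 0 0 -10.4; 0 0 0 0 0 -10.4; 0 0 0 0 0 -10.4; 0 0 0 0 0 -10.4; 0 0 0 0 0 -10.3' && python3 -m crank '5 4.15 0 0 0 0; 5 4.15 0 0 0 0; 5 4.15 0 0 0 0; 5 4.15 0 0 0 0; 5 4.15 0 0 0 0; 5 4.15 0 0 0 0; 5 4.15 0 0 0 0; 0 0 0 0 0 0; 0 0 0 0 0 0' && python3 - <<'E'
from h import *
d=manip.get_image('wrist');save('w1.png',d);s=manip.sense();print(s['tcp_pos'],s['tool_rot'],s['q'])
np.savez('/tmp/w1',W=pts(d),img=d['img']);print(np.array(d['T'])[:3])
E
```

```text
clock: 0.98
tcp_pos: [185.7, -596.2, 183.4]
tool_rot: [-180.0, -0.1, 90.3]
ft_force: [-0.4, -0.0, -0.3]
gripper_width: 86.8
clock: 2.1
tcp_pos: [465.0, -260.0, 183.8]
tool_rot: [-180.0, 0.0, 90.1]
ft_force: [-0.7, -0.8, -0.6]
gripper_width: 87.1
[ 464.65560268 -260.78762698  183.82405941] [-1.79959040e+02  8.29203709e-03  8.99614743e+01] [-4.13052020e+01  2.31707553e+01  9.52912274e+01 -3.78101921e-02
  6.15633406e+01 -4.12486612e+01]
[[ 9.99999686e-01  7.54471693e-04 -2.42508648e-04  4.65197713e+02]
 [ 6.51656208e-04 -9.56984074e-01 -2.90139720e-01 -1.80771158e+02]
 [-4.50979120e-04  2.90139471e-01 -9.56984265e-01  3.83520359e+02]]
```

View pics/w1.png

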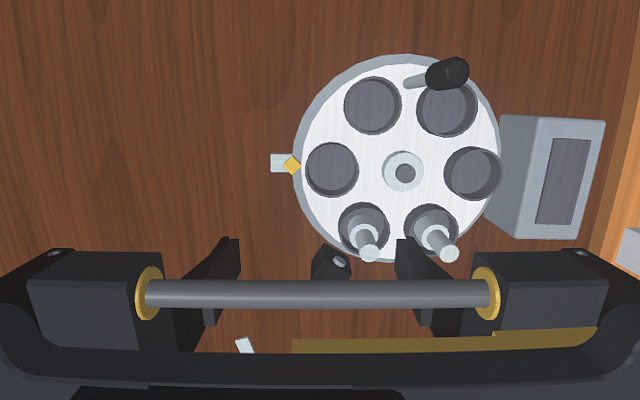

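Wrist view: the load pocket is at (331,169) beside the brass pointer (292,165). The knob is at (447,73), the hub at (404,171), and the two filled pockets are at the bottom.

```bash
python3 - <<'E'
from h import *
f=np.load('/tmp/w1.npz');W=f['W'];C=f['img'].astype(int)
u,v=np.meshgrid(np.arange(640),np.arange(400))
def circ(m,n):
    Q=W[m][:,:2].astype(np.float32)
    if len(Q)>5:
        e=cv2.fitEllipse(cv2.convexHull(Q.copy()));print(n,len(Q),np.round(e[0],1),np.round(e[1],1),W[m][:,2].mean().round(1))
z=W[...,2];reg=(u>270)&(u<520)&(v>40)&(v<270)
circ(reg&(abs(z-30)<2)&(C.min(2)>150),'dial')
for n,(a,b) in dict(load=(331,169),p2=(372,105),p5=(472,173)).items():
    r=(abs(u-a)<45)&(abs(v-b)<45)
    near=r&((u-a)**2+(v-b)**2<26**2)
    print(n,np.nanmedian(W[near],0).round(1),np.nanpercentile(z[near],[5,50,95]).round(1))
    circ(near&(C.max(2)<135)&(abs(z-32)<2),n+' floor')
k=(abs(u-447)<30)&(abs(v-73)<22)
circ(k&(abs(z-156)<2),'knobtop');m=k&(z>110)&(z<160);print(W[m].min(0),W[m].max(0))
circ(reg&(abs(z-102)<2)&(u<390)&(v>230),'sp1');circ(reg&(abs(z-102)<2)&(u>410)&(v>230),'sp2')
circ(reg&(C[...,0]-C[...,2]>80)&(C[...,1]>140)&(u<305),'brass')
E
python3 -m crank '5 -0.5 0 0 0 0; 5 -0.5 0 0 0 0; 5 -0.5 0 0 0 0; 5 -0.5 0 0 0 0; 5 -0.5 0 0 0 0; 5 -0.5 0 0 0 0; 5 -0.5 0 0 0 0; 5 -0.5 0 0 0 0; 5 -0.5 0 0 0 0; 5 -0.5 0 0 0 0; 0 0 0 0 0 0; 0 0 0 0 0 0'
python3 - <<'E'
from h import *
d=manip.get_image('wrist');save('w2.png',d);s=manip.sense();print(s['tcp_pos'],s['tool_rot'],s['q'])
np.savez('/tmp/w2',W=pts(d),img=d['img'])
E
```

```text
dial 11808 [ 558.7 -249.5] [222.1 223.2] 29.2
load [ 480.6 -249.4   31.3] [29.8 31.3 53. ]
load floor 1437 [ 481.  -248.9] [48.8 51.3] 31.1
p2 [ 523.2 -180.4   31.2] [29.9 31.2 41.6]
p2 floor 1758 [ 521.7 -181.2] [50.3 51.3] 31.3
p5 [ 639.6 -252.5   32. ] [30.1 32.  52.8]
p5 floor 1135 [ 641.2 -253.3] [41.2 49.7] 31.3
knobtop 459 [ 559.9 -158. ] [16.8 18. ] 155.0
[ 548.56580446 -168.6114617   116.55047224] [ 570.18901711 -146.94458849  157.21444632]
sp1 253 [ 515.5 -318.3] [18.2 19.1] 101.0
sp2 262 [ 594.5 -319.2] [19.  20.5] 101.0
brass 186 [ 434.3 -248.5] [15.7 31. ] 23.5
clock: 3.65
tcp_pos: [415.7, 238.4, 183.9]
tool_rot: [-180.0, 0.0, 89.9]
ft_force: [0.1, -0.0, -0.2]
gripper_width: 87.2
[415.74835531 238.11675618 183.90355467] [-1.79972163e+02  4.17635831e-02  8.98508677e+01] [ 1.64292998e+01  1.90703471e+01  1.02453697e+02 -3.76241399e-02
  5.85145573e+01  1.65981035e+01]
```

View pics/w2.png

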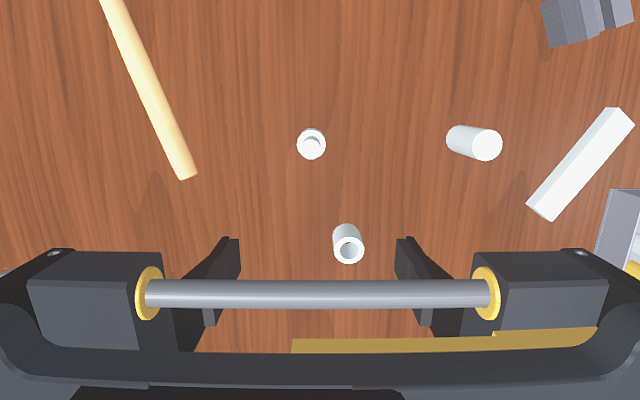

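Wrist view: the loose spindle is at (312,144), the sleeve at (347,245) and the cylinder at (475,143), all standing.

```bash
python3 - <<'E'
from h import *
f=np.load('/tmp/w2.npz');W=f['W']
u,v=np.meshgrid(np.arange(640),np.arange(400));z=W[...,2]
for n,(a,b,h) in dict(sp=(312,144,70),spfoot=(312,144,30),sleeve=(347,245,45),cyl=(475,143,70)).items():
    m=(abs(u-a)<38)&(abs(v-b)<30)&(abs(z-h)<3)
    Q=W[m][:,:2].astype(np.float32);e=cv2.fitEllipse(cv2.convexHull(Q.copy()));print(n,len(Q),np.round(e[0],1),np.round(e[1],1),W[m].mean(0).round(1))
s=manip.sense();print(s['tcp_pos'])
E
```

```text
sp 313 [409.4 276.4] [19.  19.4] [409.4 276.6  68.9]
spfoot 277 [409.4 276.5] [30.9 31.3] [410.1 281.3  29. ]
sleeve 395 [452.5 155.8] [34.1 35.4] [452.4 156.4  43.7]
cyl 760 [584.4 280.5] [30.7 31.4] [583.9 280.6  69. ]
[415.74835531 238.11675618 183.90355467]
```

```bash
python3 -m crank '3.85 -0.6 0 0 0 0; 0 0 0 0 0 0; 0 0 4 0 0 0; 0 0 4 0 0 0; 0 0 3 0 0 0; 0 0 2 0 0 0; 0 0 1.75 0 0 0; 0 0 0 0 0 0; 0 0 0 0 0 0' && python3 -m crank '0 0 0 0 0 0; 0 0 0 0 0 0; 0 0 0 0 0 0; 0 0 0 0 0 0; 0 0 0 0 0 0; 0 0 0 0 0 0; 0 0 0 0 0 0; 0 0 0 0 0 0' 0 30
```

```text
clock: 4.82
tcp_pos: [410.2, 277.6, 37.1]
tool_rot: [180.0, -0.0, 89.9]
ft_force: [-0.7, -0.6, 0.2]
gripper_width: 87.3
clock: 5.82
tcp_pos: [409.3, 278.4, 36.5]
tool_rot: [-180.0, 0.0, 90.0]
ft_force: [-0.3, -0.2, -0.7]
gripper_width: 15.0
```

```bash
python3 -m crank '0 0 0 0 0 0; 0 0 0 0 0 0'; python3 - <<'E'
from h import *
d=manip.get_image('scene');a=cv2.resize(d['img'][110:260,350:550],None,fx=3,fy=3)
cv2.imwrite('pics/s3.png',a[...,::-1])
E
```

```text
clock: 6.08
tcp_pos: [409.3, 278.4, 36.5]
tool_rot: [-180.0, -0.0, 90.0]
ft_force: [1.0, -1.6, -0.1]
gripper_width: 1.9
```

View pics/s3.png

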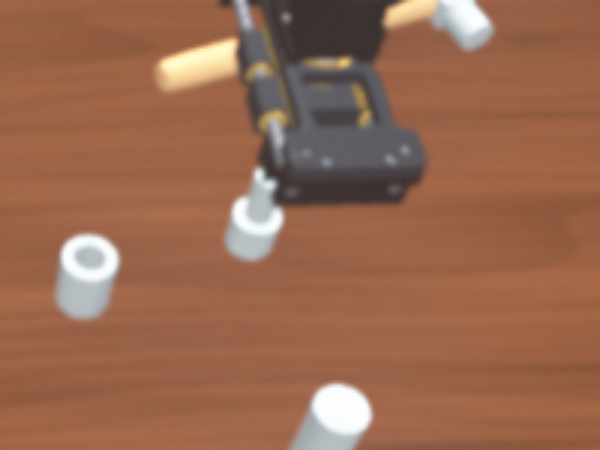

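The fingers closed on nothing: the spindle still stands at crop (253,215), and the gripper sits to its right. I'll check where the gripper really is.

```bash
python3 - <<'E'
from h import *
s=manip.sense();t=s['tcp_pos'];print(t,s['q'])
for n in('scene','wrist','top'):
    d=manip.get_image(n);T=np.linalg.inv(np.array(d['T']))
    for p in(t,t+[0,0,19],t+[0,0,70],[409.5,276.5,70]):
        c=T[:3,:3]@p+T[:3,3];q=cv2.projectPoints(c.reshape(1,1,3),np.zeros(3),np.zeros(3),np.array(d['K']),np.array(d['dist_coeffs']))[0].ravel();print(n,np.round(p),q.round(0))
    W=pts(d)
    if n=='scene':
        m=(abs(W[...,0]-409)<120)&(abs(W[...,1]-278)<120)&(W[...,2]>32)
        for lo in range(30,200,15):
            k=m&(W[...,2]>lo)&(W[...,2]<lo+15)
            if k.any():print(lo,k.sum(),W[k].min(0).round(),W[k].max(0).round())
    if n=='wrist':
        save('w3.png',d)
        k=(abs(W[...,1]-278)<60)&(abs(W[...,0]-409)<60)&(W[...,2]<60)&(W[...,2]>20);print(k.sum(),W[k].min(0),W[k].max(0))
E
```

```text
[409.3446603  278.37556405  36.55658129] [2.12599077e+01 3.43488866e+01 1.07739755e+02 7.37470773e-04
 3.79110746e+01 2.12706389e+01]
scene [409. 278.  37.] [436. 178.]
scene [409. 278.  56.] [439. 172.]
scene [409. 278. 107.] [445. 155.]
scene [410. 276.  70.] [439. 168.]
30 148 [404. 158.  32.] [473. 291.  45.]
45 47 [406. 165.  45.] [466. 282.  60.]
60 39 [406. 269.  60.] [420. 279.  74.]
75 42 [400. 269.  75.] [421. 277.  90.]
90 27 [400. 268.  91.] [422. 274. 103.]
105 1 [421. 269. 106.] [421. 269. 106.]
135 112 [325. 243. 144.] [499. 314. 150.]
150 613 [324. 241. 150.] [499. 316. 165.]
165 725 [319. 242. 165.] [506. 318. 180.]
180 1516 [313. 242. 180.] [507. 317. 195.]
195 285 [360. 255. 195.] [429. 306. 210.]
wrist [409. 278.  37.] [317. 228.]
wrist [409. 278.  56.] [317. 240.]
wrist [409. 278. 107.] [317. 285.]
wrist [410. 276.  70.] [317. 253.]
1225 [393.38055736 266.92031159  20.00356667] [424.89559389 292.02170536  59.98550072]
top [409. 278.  37.] [226. 245.]
top [409. 278.  56.] [224. 245.]
top [409. 278. 107.] [218. 244.]
top [410. 276.  70.] [223. 245.]
```

View pics/w3.png

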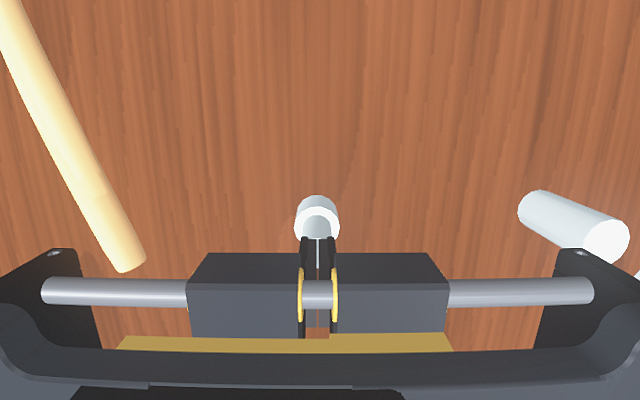

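```bash
python3 - <<'E'
from h import *
d=manip.get_image('wrist');W=pts(d);C=d['img']
for v in (215,222,228,232,236,240,245,250,260,270):
  print(v,[ (u,W[v,u].round().tolist(),C[v,u].tolist()) for u in (306,318,330)])
d=manip.get_image('scene');W=pts(d);C=d['img']
for v in range(150,200,4): print(v,[ (u,W[v,u].round().tolist(),C[v,u].tolist()) for u in (432,437,442)])
E
```

```text
215 [(306, [402.0, 286.0, 30.0], [246, 247, 247]), (318, [410.0, 286.0, 32.0], [192, 205, 211]), (330, [418.0, 285.0, 28.0], [247, 247, 247])]
222 [(306, [402.0, 283.0, 36.0], [219, 228, 231]), (318, [nan, nan, nan], [178, 187, 192]), (330, [418.0, 280.0, 29.0], [249, 252, 252])]
228 [(306, [402.0, 283.0, 47.0], [216, 225, 228]), (318, [410.0, 286.0, 55.0], [177, 187, 191]), (330, [418.0, 281.0, 43.0], [175, 189, 193])]
232 [(306, [403.0, 284.0, 55.0], [214, 222, 225]), (318, [410.0, 285.0, 60.0], [177, 188, 192]), (330, [418.0, 282.0, 51.0], [162, 171, 176])]
236 [(306, [403.0, 289.0, 74.0], [140, 148, 152]), (318, [410.0, 286.0, 67.0], [175, 185, 189]), (330, [417.0, 289.0, 74.0], [95, 96, 99])]
240 [(306, [404.0, 289.0, 80.0], [62, 58, 59]), (318, [410.0, 287.0, 76.0], [161, 170, 175]), (330, [416.0, 289.0, 80.0], [64, 60, 60])]
245 [(306, [404.0, 289.0, 86.0], [65, 62, 62]), (318, [410.0, 287.0, 82.0], [163, 172, 176]), (330, [416.0, 289.0, 85.0], [63, 60, 61])]
250 [(306, [404.0, 288.0, 91.0], [60, 60, 58]), (318, [410.0, 287.0, 88.0], [170, 178, 184]), (330, [416.0, 288.0, 91.0
[... 1419 characters left out ...]
182 [(432, [415.0, 269.0, 32.0], [219, 226, 229]), (437, [421.0, 276.0, 40.0], [182, 190, 194]), (442, [412.0, 291.0, 29.0], [249, 253, 255])]
186 [(432, [421.0, 269.0, 28.0], [239, 246, 247]), (437, [422.0, 279.0, 29.0], [248, 252, 253]), (442, [nan, nan, nan], [208, 204, 204])]
190 [(432, [423.0, 271.0, 17.0], [183, 192, 196]), (437, [428.0, 279.0, 23.0], [183, 192, 196]), (442, [410.0, 299.0, -2.0], [150, 106, 87])]
194 [(432, [426.0, 272.0, 8.0], [185, 192, 196]), (437, [427.0, 283.0, 8.0], [175, 176, 177]), (442, [420.0, 296.0, -1.0], [150, 97, 71])]
198 [(432, [429.0, 274.0, -3.0], [154, 100, 76]), (437, [430.0, 284.0, -1.0], [154, 100, 72]), (442, [429.0, 295.0, -3.0], [153, 98, 72])]
```

The depth maps put the fingertips at z ≈ 73 while the reported TCP is at 36.5. The gripper body is also about 37 mm higher than the state implies. So the reported z reads about 36 mm low, while x and y agree. I'll open, go lower and look at the force.

```bash
python3 -m crank '0 0 0 0 0 0; 0 0 0 0 0 0; 0 0 0 0 0 0; 0 0 0 0 0 0; 0 0 0 0 0 0; 0 0 0 0 0 0' 65 && python3 -m crank '0 0 1 0 0 0; 0 0 1 0 0 0; 0 0 0.8 0 0 0; 0 0 0.6 0 0 0; 0 0 0 0 0 0' && python3 -m crank '0 0 0 0 0 0; 0 0 0 0 0 0; 0 0 0 0 0 0; 0 0 0 0 0 0; 0 0 0 0 0 0; 0 0 0 0 0 0; 0 0 0 0 0 0' 0 30; python3 - <<'E'
from h import *
W=pts(manip.get_image('scene'))
m=(abs(W[...,0]-409)<120)&(abs(W[...,1]-278)<50)
print(W[m&(W[...,2]>95)][:,2].min(), manip.sense()['gripper_width'])
W=pts(manip.get_image('wrist'))
for v in range(210,275,5): print(v,[W[v,u].round().tolist() for u in (303,318,333)])
E
```

```text
clock: 7.12
tcp_pos: [409.3, 278.4, 36.6]
tool_rot: [180.0, 0.0, 90.0]
ft_force: [0.6, -0.1, -0.8]
gripper_width: 51.6
clock: 7.75
tcp_pos: [408.9, 278.2, 1.9]
tool_rot: [-179.9, 0.0, 90.0]
ft_force: [-0.7, 0.6, -0.4]
gripper_width: 56.3
clock: 8.62
tcp_pos: [409.1, 278.4, 2.6]
tool_rot: [-180.0, 0.0, 90.0]
ft_force: [-0.3, -0.1, 2.4]
gripper_width: 18.5
97.38203816554187 18.40531401006295
210 [[400.0, 290.0, -1.0], [410.0, 292.0, 3.0], [420.0, 290.0, -2.0]]
215 [[400.0, 289.0, 6.0], [410.0, 292.0, 14.0], [420.0, 288.0, 2.0]]
220 [[401.0, 289.0, 16.0], [410.0, 292.0, 24.0], [419.0, 288.0, 13.0]]
225 [[401.0, 289.0, 23.0], [410.0, 291.0, 29.0], [419.0, 289.0, 24.0]]
230 [[401.0, 288.0, 29.0], [410.0, 288.0, 28.0], [418.0, 288.0, 30.0]]
235 [[401.0, 285.0, 29.0], [410.0, 286.0, 31.0], [419.0, 285.0, 30.0]]
240 [[401.0, 282.0, 30.0], [410.0, 286.0, 39.0], [419.0, 282.0, 29.0]]
245 [[401.0, 281.0, 35.0], [410.0, 286.0, 46.0], [419.0, 280.0, 32.0]]
250 [[402.0, 282.0, 43.0], [410.0, 285.0, 51.0], [418.0, 281.0, 41.0]]
255 [[402.0, 282.0, 51.0], [410.0, 286.0, 57.0], [418.0, 281.0, 47.0]]
260 [[402.0, 282.0, 56.0], [410.0, 286.0, 62.0], [417.0, 281.0, 54.0]]
265 [[402.0, 283.0, 62.0], [410.0, 286.0, 67.0], [417.0, 282.0, 61.0]]
270 [[403.0, 284.0, 69.0], [410.0, 284.0, 69.0], [417.0, 283.0, 67.0]]
```

```bash
python3 -m crank '0 0 -1 0 0 0; 0 0 -2 0 0 0; 0 0 -4 0 0 0; 0 0 -5 0 0 0; 0 0 -4 0 0 0; 0 0 0 0 0 0; 0 0 0 0 0 0'; python3 - <<'E'
from h import *
d=manip.get_image('scene');W=pts(d)
a=cv2.resize(d['img'][60:260,350:550],None,fx=3,fy=3);cv2.imwrite('pics/s4.png',a[...,::-1])
C=d['img'].astype(int)
m=(abs(W[...,0]-409)<40)&(abs(W[...,1]-278)<40)&(W[...,2]>50)&(C.min(2)>150)
for lo in range(80,260,10):
    k=m&(W[...,2]>lo)&(W[...,2]<=lo+10)
    if k.sum()>2: print(lo,k.sum(),W[k].min(0).round(),W[k].max(0).round())
E
```

```text
clock: 9.6
tcp_pos: [408.1, 277.8, 161.7]
tool_rot: [-179.9, 0.1, 90.0]
ft_force: [0.1, 0.0, -3.8]
gripper_width: 18.4
150 8 [412. 263. 158.] [424. 280. 160.]
160 73 [404. 262. 160.] [426. 288. 170.]
170 73 [404. 262. 170.] [426. 289. 180.]
180 137 [395. 261. 180.] [426. 291. 190.]
190 23 [408. 265. 190.] [425. 282. 200.]
200 17 [408. 267. 200.] [428. 284. 210.]
210 13 [409. 267. 211.] [415. 270. 220.]
220 34 [399. 267. 221.] [418. 275. 230.]
```

View pics/s4.png

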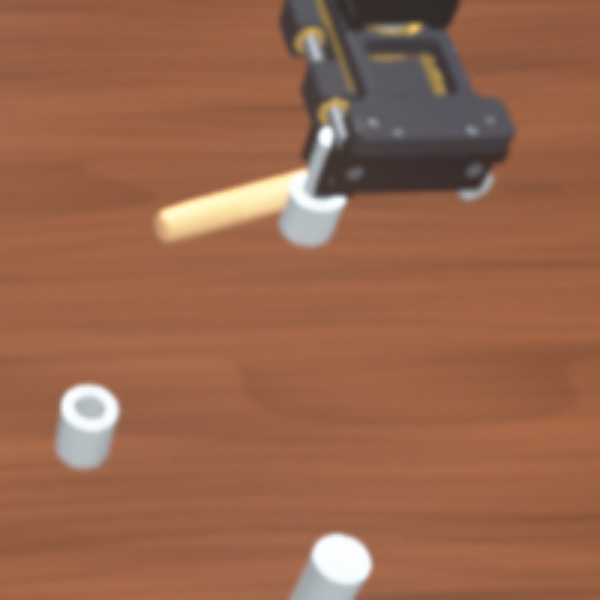

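Gripped and lifted: the spindle hangs upright, its underside is at about 159, and the weight reads 3.8 N.

```bash
python3 -m crank '-2.5 0.3 0 0 0 0; -4.5 0.6 0 0 0 0; -5 0.7 0 0 0 0; -5 0.7 0 0 0 0; -5 0.7 0 0 0 0; -5 0.7 0 0 0 0; -5 0.7 0 0 0 0; -5 0.7 0 0 0 0; -5 0.7 0 0 0 0; -4.5 0.6 0 0 0 0; -3.5 0.5 0 0 0 0; -2.4 0.2 0 0 0 0' && python3 -m crank '0 0 0 0 0 0; 0 0 0 0 0 0; 0 0 0 0 0 0'
```

```text
clock: 11.15
tcp_pos: [479.3, -246.6, 160.4]
tool_rot: [-179.8, -0.1, 89.9]
ft_force: [-0.8, 1.0, -3.7]
gripper_width: 18.3
clock: 11.52
tcp_pos: [479.8, -243.9, 162.3]
tool_rot: [-179.9, -0.1, 90.1]
ft_force: [1.0, 0.6, -3.5]
gripper_width: 18.3
```

```bash
python3 -m crank '-0.2 0 2 0 0 0; 0 0 3 0 0 0; 0 0 2.5 0 0 0; 0 0 1.5 0 0 0; 0 0 0.8 0 0 0; 0 0 0 0 0 0; 0 0 0 0 0 0'; python3 - <<'E'
from h import *
d=manip.get_image('scene');W=pts(d);C=d['img'].astype(int)
a=cv2.resize(d['img'][120:320,70:270],None,fx=3,fy=3);cv2.imwrite('pics/s5.png',a[...,::-1])
m=(abs(W[...,0]-480)<25)&(abs(W[...,1]+246)<25)&(C.min(2)>140)
for lo in range(30,170,5):
    k=m&(W[...,2]>lo)&(W[...,2]<=lo+5)
    if k.sum()>2: print(lo,k.sum(),W[k].min(0).round(),W[k].max(0).round())
E
```

```text
clock: 12.4
tcp_pos: [480.9, -248.1, 65.3]
tool_rot: [179.9, 0.1, 90.0]
ft_force: [0.3, 0.2, -3.4]
gripper_width: 18.4
30 179 [ 456. -271.   30.] [ 505. -221.   35.]
35 7 [ 497. -270.   35.] [ 505. -221.   39.]
40 5 [ 490. -271.   42.] [ 504. -264.   45.]
45 4 [ 463. -270.   47.] [ 500. -225.   50.]
50 32 [ 455. -270.   50.] [ 504. -221.   54.]
60 17 [ 486. -259.   60.] [ 498. -233.   65.]
65 31 [ 479. -256.   65.] [ 499. -232.   69.]
70 34 [ 480. -257.   70.] [ 500. -232.   75.]
75 24 [ 479. -246.   75.] [ 498. -232.   80.]
80 19 [ 478. -245.   80.] [ 497. -234.   85.]
85 25 [ 476. -244.   85.] [ 497. -233.   90.]
90 47 [ 468. -245.   90.] [ 496. -234.   94.]
95 4 [ 481. -240.   96.] [ 486. -239.   99.]
100 7 [ 473. -242.  102.] [ 501. -237.  105.]
105 5 [ 480. -240.  105.] [ 502. -236.  108.]
```

View pics/s5.png

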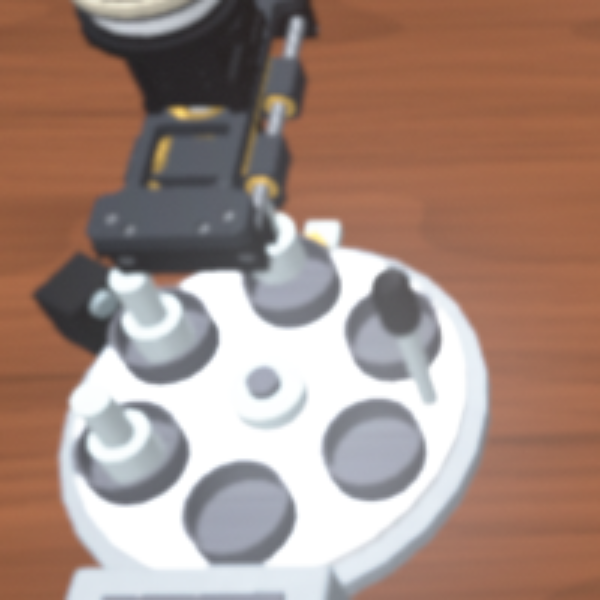

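The scene view shows the spindle hanging over the pocket, centre about (482,-248). The knob and the neighbouring spindles are clear.

```bash
python3 -m crank '0 -0.1 0.9 0 0 0; 0 0 0.9 0 0 0; 0 0 0.6 0 0 0; 0 0 0.4 0 0 0; 0 0 0 0 0 0; 0 0 0 0 0 0'
```

```text
clock: 13.2
tcp_pos: [479.4, -247.7, 36.6]
tool_rot: [180.0, 0.0, 90.0]
ft_force: [0.0, -0.2, -3.2]
gripper_width: 18.3
```

```bash
python3 -m crank '0 0 0.1 0 0 0; 0 0 0.1 0 0 0; 0 0 0 0 0 0'
```

```text
clock: 13.58
tcp_pos: [479.4, -247.7, 34.7]
tool_rot: [180.0, 0.0, 90.0]
ft_force: [0.1, -0.5, -2.2]
gripper_width: 18.5
```

```bash
python3 -m crank '0 0 0.1 0 0 0; 0 0 0 0 0 0'
```

```text
clock: 13.82
tcp_pos: [479.4, -247.9, 34.6]
tool_rot: [180.0, 0.0, 90.0]
ft_force: [-2.2, 1.0, 4.5]
gripper_width: 18.4
```

Seated: the force rose to +4.5 N. Releasing.

```bash
python3 -m crank '0 0 0 0 0 0; 0 0 0 0 0 0; 0 0 0 0 0 0; 0 0 0 0 0 0; 0 0 0 0 0 0' 50 && python3 -m crank '0 0 -1 0 0 0; 0 0 -2 0 0 0; 0 0 -4 0 0 0; 0 0 -4 0 0 0; 0 0 -3 0 0 0; 0 0 0 0 0 0; 0 0 0 0 0 0'; python3 - <<'E'
from h import *
for n in('wrist','scene'):
    d=manip.get_image(n);W=pts(d);C=d['img'].astype(int);z=W[...,2]
    r=(abs(W[...,0]-480)<25)&(abs(W[...,1]+247)<25)&(C.min(2)>100)
    for h in(102,62):
        m=r&(abs(z-h)<3);Q=W[m]
        if len(Q)>5:print(n,h,len(Q),Q.mean(0).round(1),Q.min(0).round(),Q.max(0).round())
    m=(abs(W[...,0]-560)<25)&(abs(W[...,1]+157)<25)&(z>152);print('knob',m.sum(),W[m].mean(0).round(1) if m.any() else '')
E
```

```text
clock: 14.45
tcp_pos: [479.3, -247.6, 33.4]
tool_rot: [-180.0, -0.0, 90.0]
ft_force: [-0.6, -0.2, -0.8]
gripper_width: 43.0
clock: 15.32
tcp_pos: [478.7, -247.2, 173.2]
tool_rot: [-180.0, -0.0, 90.0]
ft_force: [-0.4, 0.6, -0.0]
gripper_width: 43.1
wrist 102 366 [ 479.5 -249.7  100.9] [ 470. -259.   99.] [ 489. -240.  103.]
wrist 62 325 [ 479.6 -244.2   61.1] [ 465. -260.   59.] [ 495. -235.   65.]
knob 652 [ 559.2 -157.8  154.5]
scene 102 83 [ 481.  -248.6  100.8] [ 469. -257.   99.] [ 490. -239.  103.]
scene 62 110 [ 485.  -244.9   61.1] [ 465. -264.   59.] [ 497. -232.   65.]
knob 84 [ 562.5 -154.9  154.4]
```

```bash
python3 -m crank '3 2.7 0 0 0 0; 4 3.5 0 0 0 0; 2.1 1.9 0 0 0 0; 0 0 0 0 0 0; 0 0 0 0 0 0; 0 0 2 0 0 0; 0 0 3 0 0 0; 0 0 2.5 0 0 0; 0 0 1.4 0 0 0; 0 0 0 0 0 0; 0 0 0 0 0 0' 60 && python3 -m crank '0 0 0 0 0 0; 0 0 0 0 0 0; 0 0 0 0 0 0; 0 0 0 0 0 0; 0 0 0 0 0 0; 0 0 0 0 0 0; 0 0 0 0 0 0' 0 8
```

```text
clock: 16.8
tcp_pos: [560.8, -157.3, 85.4]
tool_rot: [179.9, 0.0, 90.0]
ft_force: [0.5, -0.0, -0.0]
gripper_width: 52.3
clock: 17.68
tcp_pos: [560.3, -156.6, 84.7]
tool_rot: [180.0, -0.0, 90.0]
ft_force: [-1.0, 0.2, 2.7]
gripper_width: 21.5
```

```bash
python3 -m crank '-0.022 -0.642 0 0 0 -4; -0.022 -0.642 0 0 0 -4; -0.022 -0.642 0 0 0 -4; -0.022 -0.642 0 0 0 -4'
```

```text
clock: 18.18
tcp_pos: [537.0, -159.2, 84.7]
tool_rot: [179.7, -0.0, 106.0]
ft_force: [4.5, 3.5, 0.1]
gripper_width: 21.5
```

```bash
python3 -m crank '-0.022 -0.642 0 0 0 -4; -0.022 -0.642 0 0 0 -4; -0.022 -0.642 0 0 0 -4; -0.022 -0.642 0 0 0 -4; -0.022 -0.642 0 0 0 -4; -0.022 -0.642 0 0 0 -4; -0.022 -0.642 0 0 0 -4' && python3 -m crank '-0.022 -0.642 0 0 0 -4; -0.022 -0.642 0 0 0 -4; -0.022 -0.642 0 0 0 -4; -0.022 -0.642 0 0 0 -4; 0 0 0 0 0 0; 0 0 0 0 0 0'
```

```text
clock: 19.05
tcp_pos: [494.8, -181.9, 84.6]
tool_rot: [-179.9, -0.1, 134.2]
ft_force: [-3.7, -0.4, 4.4]
gripper_width: 21.4
clock: 19.8
tcp_pos: [479.1, -201.5, 84.6]
tool_rot: [180.0, -0.2, 149.9]
ft_force: [-3.6, 2.4, 4.8]
gripper_width: 21.2
```

```bash
python3 -m crank '0 0 0 0 0 0; 0 0 0 0 0 0; 0 0 0 0 0 0; 0 0 0 0 0 0; 0 0 0 0 0 0; 0 0 0 0 0 0' 60 && python3 -m crank '0 0 -1 0 0 0; 0 0 -2 0 0 0; 0 0 -3 0 0 0; 0 0 -4 0 0 0; 0 0 -4 0 0 0; 4 0 0 0 0 0; 4 0 0 0 0 0; 0 0 0 0 0 0; 0 0 0 0 0 0'; python3 - <<'E'
from h import *
ds={n:manip.get_image(n) for n in('top','scene')}
a=[cv2.resize(ds['top']['img'][110:260,350:530],None,fx=2.2,fy=2.2),cv2.resize(ds['scene']['img'][140:340,60:270],(396,330))]
cv2.imwrite('pics/f.png',np.vstack([a[0][:, :396],a[1]])[:600,:,::-1] if 0 else np.hstack([a[0][:330,:396],a[1]])[...,::-1])
c=np.array([558.5,-248.8])
for n,d in ds.items():
    W=pts(d);z=W[...,2];C=d['img'].astype(int)
    for lab,(ang,r,h) in dict(sp=(239,78,102),knob=(149,92,155)).items():
        p=c+r*np.array([np.cos(np.radians(ang)),np.sin(np.radians(ang))])
        m=(np.hypot(W[...,0]-p[0],W[...,1]-p[1])<26)&(abs(z-h)<4)
        if m.sum()>5:
            q=W[m].mean(0);e=q[:2]-c;print(n,lab,m.sum(),q.round(1),'exp',p.round(1),'ang',np.degrees(np.arctan2(e[1],e[0]))%360,np.hypot(*e))
print(manip.sense()['tcp_pos'],manip.sense()['ft_force'])
E
```

```text
clock: 20.55
tcp_pos: [480.6, -202.6, 84.5]
tool_rot: [180.0, 0.0, 150.0]
ft_force: [-0.6, -0.2, 0.8]
gripper_width: 51.9
clock: 21.68
tcp_pos: [412.3, -163.3, 225.4]
tool_rot: [-180.0, 0.2, 150.0]
ft_force: [0.5, -0.5, -0.2]
gripper_width: 52.1
scene sp 98 [ 521.4 -316.   100.7] exp [ 518.3 -315.7] ang 241.0904618091223 76.774773083777
scene knob 87 [ 481.7 -198.4  154.7] exp [ 479.6 -201.4] ang 146.72960609228238 91.84750904988871
[ 412.53805898 -163.55183833  225.02801137] [ 0.07208079  0.32581808 -0.04835297]
```

View pics/f.png

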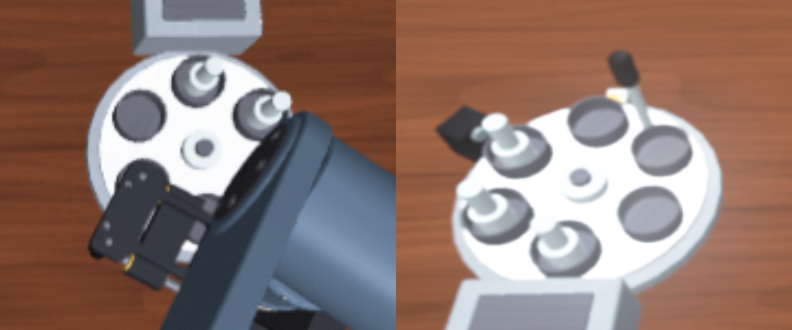

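The final view shows three spindles standing in consecutive pockets. An empty pocket is at the arrow, the knob is one click on (scene view 87.6° → 146.7°), and the gripper is clear. Handing in.

```bash
python3 -c "
from station import manip;print(manip.hand_in())"
```

```text
the job is handed in; nothing more can be done
None
```

The spindle is standing in the pocket that was at the loading arrow, the dial has turned one click anticlockwise, and the job was handed in at about 22 s of the 51 s. The hand-in gave no verdict.

- **What I did:** I gripped the spindle by its neck and lowered it until the wrist force rose at the pocket floor. After letting go, I checked that it stood within about 3 mm of the pocket centre. I then gripped the knob, turned it 60° along its arc, released it and backed away.
- **Last checks:**
  - The scene camera put the knob 59.1° on from its start.
  - The spindle stood upright in its pocket: its top was at 100.7 mm against 102 expected, and it was about 3 mm from the expected centre.
  - The wrist force read near zero, and the arm was clear of the dial.
- **What disagreed:** The reported TCP height read about 36 mm lower than where the cameras showed the fingertips. Because of this my first grasp closed on nothing just above the neck, without moving the spindle, and I corrected for it from then on. The arm hid the spindle and the knob from the top camera at the end, so the last position checks come from the scene camera alone.

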